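# Set a terrazzo sample into the display row with its pigment jar

### The arm

A 7-joint arm with a two-finger parallel gripper is mounted at the origin on the work surface. World frame = base frame: x ahead of the robot, y to its left, z up, the work surface at z = 0. Lengths are in mm, angles in rad, forces in N, time in s.
With the tool pointing down it reaches from about 400 to 875 mm from the base axis. Payload 4.4 kg.
Tool frame: the origin (TCP) lies between the finger pads; the fingertips stand 17 mm ahead of it and the grasp point (between the pads) lies 2 mm behind it; z points along the fingers, y is the line along which they close (so a half turn about z gives the same grasp; the last joint's range is limited). The gripper opens to 85 mm and grips with 20 to 120 N. Pads are 22 mm wide; open, the fingers measure 114 mm over their backs; the gripper's body (76 mm by 85 mm) begins 54 mm behind the grasp point. The pads swing forward as they close: fully open they stand 13 mm farther back than shut.
Start: joints at [1.054, 0.628, 0.038, 1.517, -0.027, 0.996, -0.02], TCP at [283.223, -585.066, 248.313] pointing down, gripper open.
Joint ranges: [-3.06, 3.06], [-0.37, 2.12], [-1.25, 1.32], [0.18, 2.47], [-1.1, 4.24], [0.23, 1.98], [-2.94, 2.94]. Speed limits (rad/s): [2.57, 2.57, 3.14, 3.14, 3.14, 3.14, 3.14].

### API

Orientations are given as [roll, pitch, yaw] about the fixed x, y, z axes, in that order (R = Rz(yaw) Ry(pitch) Rx(roll)).
In Python, from cell import sensors, get_image, ctrl gives the robot as it stands.
- The arm moves only by the tool send_rows, never from a script. Its argument "series" is a list of rows, each a list of 3 entries, a list of its own where there are three numbers: the finger opening in mm, from 0 to 85.4, then the shift along the world's x, y, z in units of 60 mm (1.0 is 60 mm), then the turn, a rotation vector about the world's x, y, z in units of 5 degrees (1.0 is 5 degrees). A call has 1 to 8 rows; each row shifts and turns the commanded pose from where the row before left it; what a row does not reach is not made up. A row lasts 1/8 s, in which the tool goes at most 62.5 mm and 10.7 degrees, less where a joint would pass 70% of its speed; a pose out of reach is approached as far as the arm can. A call is refused whole if a number of a shift passes 1 or a number of a turn 1, either way. A call with a gripper value outside its range is refused whole. The fingers move at their own pace and stop on an object; the grip force is fixed at half the most. Time passes only in rows, so rows that do not move let the fingers close. It gives the time, the measured TCP pose, the force, the opening and the grip force at its end, in the units of the state.
- sensors.read_state(): the state, without advancing time (a new reading comes with each control period).
- get_image(name): name is "side" or "top" or "wrist"; returns a dict with "img" (400x640x3 uint8, red, green, blue), "depth" (400x640 float32, mm along the optical axis (not along the pixel's ray), 0 where there is no reading), "vfov" (degrees; the focal length in pixels is half the picture's height over the tangent of half this angle, whatever the lens; pixels are square), "cx", "cy" (the principal point, pixels), "k1" (the pictures are not rectified: a ray, as slopes to the right and down, at radius r is drawn at 1 + k1 r^2 times it, then the intrinsics apply), "world_to_cam" (4x4, takes a point from world to camera coordinates). Camera axes: x right, y down, z forward; pixel columns grow to the right and rows downward; lengths in mm; the calibration is good to about 2 mm. A picture is of the moment at which its call begins.
- ctrl.finish_job(): hands the job in; it is judged then, once.
The state is a dict: "clock": time; "qpos": joint angles; "qd": joint speeds; "tau": joint torques, N m; "eef_pos": TCP position; "tool_rot": TCP orientation; "force": force on the tool from outside, world axes, zero at the start; "torque": the same for the moment, N m; "width": finger opening in mm; "gripper_force": force on a finger pad.
Only numpy, scipy, OpenCV 4.12 (cv2) and the standard library are available. Lean on these libraries where they do the work, as an engineer would, in place of code of your own. Each camera call takes 0.05 s, during which the arm holds its last target. There are 200 camera calls.

### The job

Take the green terrazzo sample block out of the grey curing stand and stand it upright on the plywood board midway between the dark slab and the red-brown slab, parallel to both with its narrow edges in line with theirs; the stand leaves only its broad faces free and the row only its narrow edges, so you will have to change your grip on the way. Then stand the green pigment jar upright on the board beside the sample, off the narrow edge that faces the green tape, in line with the sample's thickness and about a finger's width (15 mm) from that edge. Leave the two slabs and the other two jars where they are, and do not let the sample or the green jar fall over.

Things in the scene. Friction and masses are not known exactly. Their poses are not given: they have to be found in the camera images.
- sample: green terrazzo block, 30 (x) x 60 (y) x 120 (z) mm, about 0.5 kg, standing in the curing stand at the start with its underside 10 mm above the table. Origin: centre of its underside; x across its thickness (normal to the broad faces), y along its width, z up. It looks the same turned half round.
- stand: fixed curing stand: grey foot 120 x 120 x 10 mm with two upright aluminium cheeks, 50 (x) x 10 (y) mm, inner faces at y = +-36 mm, tops 145 mm above the table. The sample stands on the foot between the cheeks, its x roughly along the stand's x, its broad faces free; lift it straight up until clear of the cheeks. Origin: centre of the foot's underside, on the table.
- board: fixed plywood display board, 170 (x) x 230 (y) x 12 (z) mm, on the table. Origin: centre of its underside; its top is 12 mm above the table. A strip of green tape, 18 mm wide, runs along its +y edge, the robot's left. The row of slabs runs along the board's x through its centre.
- slab_near: dark grey terrazzo slab, 30 (x) x 60 (y) x 132 (z) mm, 0.58 kg, loose, standing on the board nearer to the robot, its centre 42 mm from the board's centre towards -x of the board; axes as the board's. Origin: centre of its underside. The clear gap between the slabs is 54 mm: 12 mm each side of the sample.
- slab_far: red-brown terrazzo slab, same size and mass, loose, standing on the board 42 mm from the board's centre towards +x of the board; axes as the board's. Origin: centre of its underside.
- jar_green: closed pigment jar with green body and white lid, upright cylinder of 56 mm diameter and 110 mm height (lid: the top 22 mm, same diameter), about 0.25 kg, standing on the table in a row of three along y beyond the middle of the table; which place it has varies. Origin: centre of its underside.
- jar_ochre: yellow-ochre pigment jar, same shape, to be left alone. Origin: centre of its underside. The table between the row of jars and the robot, midway between stand and board (around x = 0.43 m, y = 0), is always clear.
- jar_red: red pigment jar, same shape, to be left alone. Origin: centre of its underside.
There are look-alikes about, which are no part of the job. Of the things like the sample, leave any that is purple; of the rest the smaller one is meant.

How it is judged (in metres and radians):
On the way, in this order (a step that is already met when the one before it is completed fails the run):
1. the sample stands released in the row, midway between the slabs (x of sample in the frame of slab_near between 0.037 and 0.047 m and x of sample in the frame of slab_far between -0.047 and -0.037 m and y of sample in the frame of slab_near between -0.007 and 0.007 m and y of sample in the frame of slab_far between -0.007 and 0.007 m and z of sample in the frame of slab_near between -0.003 and 0.003 m and angle between sample's own z axis and vertical below 0.05 rad and angle between the x axis of sample and the x axis of slab_near, either way round below 0.09 rad and angle between the x axis of sample and the x axis of slab_far, either way round below 0.09 rad and contact force between sample and the fingers below 0.1 N and linear speed of sample below 0.02 m/s), for 0.2 s.
2. the green jar stands released beside it on the tape side ((y of jar_green in the frame of sample between 0.063 and 0.088 m or y of jar_green in the frame of sample between -0.088 and -0.063 m) and x of jar_green in the frame of sample between -0.008 and 0.008 m and z of jar_green in the frame of sample between -0.003 and 0.003 m and y of jar_green in the frame of board above 0 m and angle between jar_green's own z axis and vertical below 0.05 rad and contact force between jar_green and the fingers below 0.1 N and linear speed of jar_green below 0.02 m/s), for 0.2 s.
At the end, for the whole second after the job is handed in: Sample upright on the board, 42 +-5 mm from each slab (centres), edges flush within 7 mm, parallel within 0.09 rad; green jar upright on the board on its tape side, 5 to 30 mm from its edge, within 8 mm of its middle plane; both released and at rest (all of step 1 and all of step 2); the robot touches nothing.
It fails at once if a reference slab pushed more than 10 mm or tipped (distance of any of slab_near, slab_far from where it was at the start of the episode above 0.01 m or angle between any of slab_near, slab_far's own z axis and vertical above 0.2 rad).
It fails at once if another jar moved more than 20 mm (distance of any of jar_ochre, jar_red from where it was at the start of the episode above 0.02 m).
It fails at once if the sample or the green jar falls over (angle between any of sample, jar_green's own z axis and vertical above 0.9 rad).
It also fails if it takes over 72 s, if anything falls off the work surface, if the arm or the gripper's body presses on something with over 40 N, if the wrist force passes 120 N, or if a joint passes its speed limit or range.

## Working session

There is one attempt and no reset: what is moved stays moved. The work goes in short steps, Python scripts to look and compute and a tool call to move; the robot and the scene stay as the last step left them, time stands still between calls to the robot, and variables do not carry over. Pictures are saved under pics/ and viewed, at most 10 in all, crops included, and the job is handed in when it is done.

Besides the shell and the picture viewer there is one more tool, called after ">>>" in YAML: its name, and indented under it one key for each argument. send_rows: Moves the arm, as the interface text tells. Its arguments: {"type":"object","properties":{"series":{"type":"array"}},"required":["series"]}

```bash
mkdir -p pics; ls; cat > h.py <<'E'
import numpy as np, cv2
from cell import sensors, get_image, ctrl
def cam(n):
    d=get_image(n); h,w=d["img"].shape[:2]
    f=h/2/np.tan(np.radians(d["vfov"])/2)
    v,u=np.mgrid[0:h,0:w].astype(float)
    X=(u-d["cx"])/f; Y=(v-d["cy"])/f; x,y=X.copy(),Y.copy()
    for _ in range(20):
        s=1+d["k1"]*(x*x+y*y); x,y=X/s,Y/s
    M=np.linalg.inv(d["world_to_cam"])
    d["ray"]=np.stack([x,y,np.ones_like(x)],-1)@M[:3,:3].T; d["o"]=M[:3,3]
    d["pts"]=d["o"]+d["ray"]*d["depth"][...,None]   # world points from depth
    d["hsv"]=cv2.cvtColor(d["img"],cv2.COLOR_RGB2HSV); return d
def save(d,name): cv2.imwrite("pics/"+name,d["img"][...,::-1])
E
python3 - <<'E'
from h import *
s=sensors.read_state(); print({k:np.round(v,3) for k,v in s.items()})
a=cam("top");b=cam("side"); print(a["o"],b["o"],a["k1"],a["vfov"])
cv2.imwrite("pics/a.png",a["img"][...,::-1]); cv2.imwrite("pics/b.png",b["img"][...,::-1])
E
```

```text
pics
{'clock': np.float64(0.0), 'qpos': array([ 1.054,  0.629,  0.038,  1.518, -0.027,  0.996, -0.02 ]), 'qd': array([ 0.   ,  0.   , -0.   ,  0.002, -0.   , -0.   , -0.   ]), 'tau': array([-0.0000e+00, -5.6340e+01,  1.2260e+00, -1.9345e+01,  1.1000e-02,
        1.0000e-02,  0.0000e+00]), 'eef_pos': array([ 282.956, -584.513,  247.416]), 'tool_rot': array([-3.14 ,  0.   ,  0.451]), 'force': array([ 0.094,  0.047, -0.234]), 'torque': array([-0.018,  0.024, -0.027]), 'gripper_force': np.float64(0.0), 'width': np.float64(85.201)}
[ 388.19933661   17.75069347 1062.19021124] [ 442.46965929 -705.2638741   590.86570475] 0.033445861665968656 46.07341102012103
```

View pics/a.png

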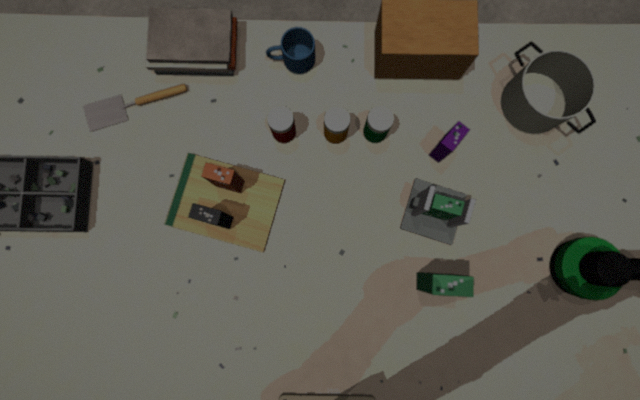

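View pics/b.png

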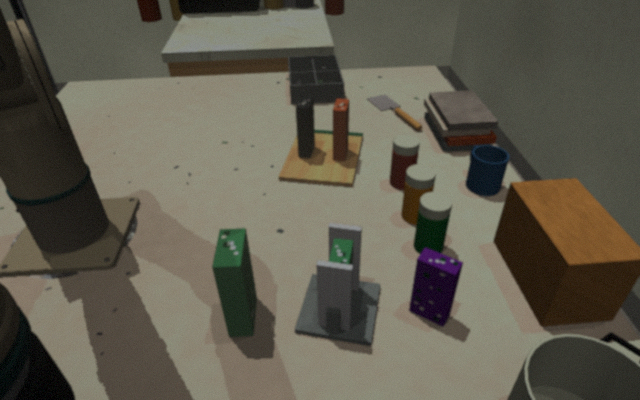

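The top view (up = +x, left = +y) shows the board with its tape on the left at (180,190), the slabs at (220,175) and (210,215), and the jars red (283,125), ochre (337,125) and green (377,125). The sample is in the stand at (447,205). There is a large green look-alike at (445,285) and a purple one at (450,140).

```bash
cat >> h.py <<'E'
def top_rect(d,box,z,tol=7,mask=None):
    """rect of the flat top at height z inside pixel box (u0,v0,u1,v1): rays onto plane z"""
    P=d["pts"]; m=(abs(P[...,2]-z)<tol)&(d["depth"]>0)
    if mask is not None: m&=mask
    bm=np.zeros_like(m); bm[box[1]:box[3],box[0]:box[2]]=1; m&=bm
    n,l,st,_=cv2.connectedComponentsWithStats(m.astype(np.uint8)); 
    if n<2: return None
    m=l==1+np.argmax(st[1:,4])
    t=(z-d["o"][2])/d["ray"][...,2]; Q=(d["o"]+d["ray"]*t[...,None])[m]
    r=cv2.minAreaRect(Q[:,:2].astype(np.float32)); c,(w,h),a=r
    if w<h: w,h,a=h,w,a+90       # a: direction of long side, deg
    a=(a+90)%180-90
    return dict(c=np.round(c,1),mean=np.round(Q[:,:2].mean(0),1),size=np.round([w,h],1),longdir=round(a,1),n=int(m.sum()),zm=round(float(np.median(P[m][:,2])),1))
E
python3 - <<'E'
from h import *
d=cam("top"); H=d["hsv"]
g=(H[...,0]>40)&(H[...,0]<95)&(H[...,1]>70)
for n,b,z,mk in [("near",(185,195,240,235),144,None),("far",(195,155,250,200),144,None),("sample",(425,185,475,225),130,g),("look",(410,260,480,305),150,None),
 ("red",(262,100,300,150),110,None),("ochre",(318,100,355,150),110,None),("green",(360,100,400,150),110,None),("purple",(425,115,475,165),120,None),
 ("board",(160,145,290,255),12,None),("foot",(395,175,475,250),10,None),("cheeks",(405,180,440,215),145,None)]:
    print(n,top_rect(d,b,z,{"board":5,"foot":5,"look":15,"purple":25}.get(n,7),mk))
hs=[(n,np.round(np.percentile(d["pts"][b[1]:b[3],b[0]:b[2],2],98))) for n,b in dict(look=(410,260,480,305),purple=(425,115,475,165),stand=(405,180,475,240)).items()]; print(hs)
E
```

```text
near {'c': array([472.7, 245.6]), 'mean': array([472.9, 246. ]), 'size': array([61. , 29.9]), 'longdir': 75.0, 'n': 472, 'zm': 144.3}
far {'c': array([553.5, 224.4]), 'mean': array([553.4, 224.5]), 'size': array([61.5, 30.4]), 'longdir': 75.6, 'n': 469, 'zm': 144.2}
sample {'c': array([ 500.6, -231.6]), 'mean': array([ 500.8, -231.4]), 'size': array([60.1, 31.1]), 'longdir': 74.8, 'n': 416, 'zm': 129.9}
look {'c': array([ 344.7, -230.6]), 'mean': array([ 344.3, -231.3]), 'size': array([83.3, 40.3]), 'longdir': 86.7, 'n': 927, 'zm': 155.9}
red {'c': array([678.5, 108.6]), 'mean': array([678.7, 108.1]), 'size': array([55.3, 54.2]), 'longdir': -42.9, 'n': 553, 'zm': 110.0}
ochre {'c': array([678.9,  -9.8]), 'mean': array([679.4, -10.1]), 'size': array([56. , 52.3]), 'longdir': 0.9, 'n': 549, 'zm': 110.1}
green {'c': array([ 682.1, -101. ]), 'mean': array([ 682.3, -100.9]), 'size': array([55.2, 54.4]), 'longdir': 44.4, 'n': 552, 'zm': 109.9}
purple {'c': array([ 641. , -250.4]), 'mean': array([ 641.6, -250.5]), 'size': array([69.1, 31.8]), 'longdir': -39.4, 'n': 495, 'zm': 119.6}
board {'c': array([513.8, 236.6]), 'mean': array([509.2, 232. ]), 'size': array([231.5, 169.7]), 'longdir': 75.4, 'n': 6202, 'zm': 12.2}
foot {'c': array([ 500.1, -230.2]), 'mean': array([ 490.6, -224.4]), 'size': array([121.7, 121.1]), 'longdir': 73.2, 'n': 1572, 'zm': 9.8}
cheeks {'c': array([ 512.1, -192. ]), 'mean': array([ 511.9, -192. ]), 'size': array([50.1, 11.2]), 'longdir': -16.4, 'n': 143, 'zm': 144.8}
[('look', np.float64(158.0)), ('purple', np.float64(122.0)), ('stand', np.float64(146.0))]
```

>>> send_rows:
  series:
    - [85, [0.45, 0.735, 0.1], [0, 0, 1]]
    - [85, [0.45, 0.735, 0.1], [0, 0, 1]]
    - [85, [0.45, 0.735, 0], [0, 0, 1]]
    - [85, [0.45, 0.735, 0], [0, 0, 1]]
    - [85, [0.45, 0.735, 0], [0, 0, 1]]
    - [85, [0.45, 0.735, 0], [0, 0, 1]]
    - [85, [0.45, 0.735, 0], [0, 0, 1]]
    - [85, [0.45, 0.735, 0], [0, 0, 1]]

```text
clock: 1.15
eef_pos: [499.8, -230.8, 260.2]
tool_rot: [-3.142, 0.0, 1.152]
force: [0.8, -0.1, 0.4]
width: 85.2
gripper_force: 0.0
```

```bash
python3 - <<'E'
from h import *
d=cam("top"); P=d["pts"]
q=P[20:110,355:480].reshape(-1,3); q=q[(q[:,2]>60)&(q[:,2]<400)&(q[:,1]>-180)&(q[:,1]<-40)&(q[:,0]>715)]
print("box min x near green jar",q[:,0].min() if len(q) else None, len(q))
s=sensors.read_state(); print(s["eef_pos"],s["tool_rot"],s["qpos"])
E
```

```text
box min x near green jar 807.6922098636936 2120
[ 504.48749878 -222.18361536  260.46748582] [ 3.14023423 -0.00720334  1.16426169] [ 0.49499933  0.47576899 -0.18687086  1.77897061  0.10023426  0.89450309
 -0.14077041]
```

>>> send_rows:
  series:
    - [85, [0.025, 0.013, 0], [0, 0, 0.92]]
    - [85, [0, 0, -0.2], [0, 0, 0.92]]
    - [85, [0, 0, -0.5], [0, 0, 0]]
    - [85, [0, 0, -0.5], [0, 0, 0]]
    - [85, [0, 0, -0.3], [0, 0, 0]]
    - [85, [0, 0, -0.2], [0, 0, 0]]
    - [85, [0, 0, 0], [0, 0, 0]]
    - [85, [0, 0, 0], [0, 0, 0]]

```text
clock: 2.2
eef_pos: [501.2, -231.7, 158.9]
tool_rot: [3.14, 0.0, 1.309]
force: [-0.6, -1.3, 0.5]
width: 85.0
gripper_force: 0.0
```

```bash
python3 - <<'E'
from h import *
s=sensors.read_state(); print(s["eef_pos"],s["tool_rot"],s["force"])
a=cam("side"); b=cam("wrist"); cv2.imwrite("pics/c.png",np.hstack([a["img"][150:400,240:500],b["img"][::2,::2][:200],][:1]+[np.pad(b["img"][::2,::2],((0,50),(0,0),(0,0)))])[...,::-1])
E
```

```text
[ 501.19591501 -231.72595011  158.94583895] [3.14037868e+00 1.77460161e-04 1.30940794e+00] [-0.64726324 -1.34408501  0.51717702]
```

View pics/c.png

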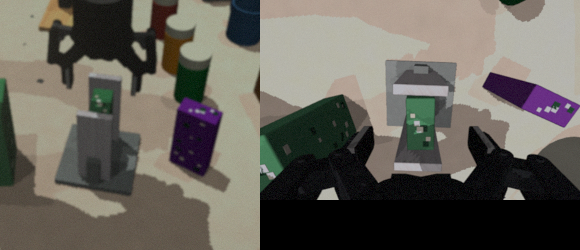

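The gripper straddles the sample with its fingers either side of the broad faces. I'll go down and grip.

>>> send_rows:
  series:
    - [85, [-0.005, 0, -0.3], [0, 0, 0]]
    - [85, [0, 0, -0.3], [0, 0, 0]]
    - [85, [0, 0, -0.25], [0, 0, 0]]
    - [85, [0, 0, 0], [0, 0, 0]]
    - [0, [0, 0, 0], [0, 0, 0]]
    - [0, [0, 0, 0], [0, 0, 0]]
    - [0, [0, 0, 0], [0, 0, 0]]
    - [0, [0, 0, 0], [0, 0, 0]]

```text
clock: 3.3
eef_pos: [501.0, -231.7, 107.9]
tool_rot: [3.14, 0.0, 1.309]
force: [0.2, -0.0, 3.5]
width: 29.4
gripper_force: 60.6
```

>>> send_rows:
  series:
    - [0, [0, 0, 0], [0, 0, 0]]
    - [0, [0, 0, 0], [0, 0, 0]]
    - [0, [0, 0, 0.1], [0, 0, 0]]
    - [0, [0, 0, 0.2], [0, 0, 0]]
    - [0, [0, 0, 0.3], [0, 0, 0]]
    - [0, [0, 0, 0.4], [0, 0, 0]]
    - [0, [0, 0, 0.4], [0, 0, 0]]
    - [0, [0, 0, 0.4], [0, 0, 0]]

```text
clock: 4.3
eef_pos: [499.7, -231.3, 216.2]
tool_rot: [-3.14, -0.0, 1.31]
force: [0.1, 0.3, -4.9]
width: 29.2
gripper_force: 59.8
```

>>> send_rows:
  series:
    - [0, [0, 0, 0.5], [0, 0, 0]]
    - [0, [0, 0, 0.4], [0, 0, 0]]
    - [0, [-0.1, 0.3, 0], [0, 0, 0]]
    - [0, [-0.25, 0.6, 0], [0, 0, 0]]
    - [0, [-0.25, 0.7, 0], [0, 0, 0]]
    - [0, [-0.25, 0.7, 0], [0, 0, 0]]
    - [0, [-0.2, 0.7, 0], [0, 0, 0]]
    - [0, [-0.1, 0.55, 0], [0, 0, 0]]

```text
clock: 5.3
eef_pos: [428.2, -15.7, 268.2]
tool_rot: [-3.138, 0.0, 1.312]
force: [0.7, 0.0, -5.4]
width: 29.3
gripper_force: 60.3
```

>>> send_rows:
  series:
    - [0, [0, 0.25, -0.2], [0, 0, 0]]
    - [0, [0, 0, -0.5], [0, 0, 0]]
    - [0, [0, 0, -0.6], [0, 0, 0]]
    - [0, [0, 0, -0.6], [0, 0, 0]]
    - [0, [0, 0, -0.4], [0, 0, 0]]
    - [0, [0, 0, -0.15], [0, 0, 0]]
    - [0, [0, 0, 0], [0, 0, 0]]
    - [0, [0, 0, 0], [0, 0, 0]]

```text
clock: 6.3
eef_pos: [431.8, -3.2, 123.0]
tool_rot: [3.14, -0.001, 1.31]
force: [0.8, -0.2, -5.4]
width: 29.0
gripper_force: 60.5
```

```bash
python3 - <<'E'
from h import *
s=sensors.read_state(); print(s["eef_pos"],s["tool_rot"],s["force"],s["qpos"])
d=cam("side"); H=d["hsv"]; P=d["pts"]
g=(H[...,0]>40)&(H[...,0]<95)&(H[...,1]>70)&(abs(P[...,0]-430)<60)&(abs(P[...,1])<60)&(P[...,2]<250)
q=P[g]; print(len(q),np.percentile(q,[1,50,99],axis=0).round(1))
cv2.imwrite("pics/d.png",d["img"][50:350,150:500][...,::-1])
E
```

```text
[431.79760477  -3.22812205 123.0497702 ] [ 3.14027922e+00 -6.02956041e-04  1.30960851e+00] [ 0.81052253 -0.23131615 -5.3667597 ] [ 0.0739659   0.55521585 -0.18586112  2.21843761  0.26128195  0.38614204
 -0.58834706]
881 [[411.3 -41.1  30.9]
 [428.7 -35.  108.5]
 [453.   18.6 215. ]]
```

View pics/d.png

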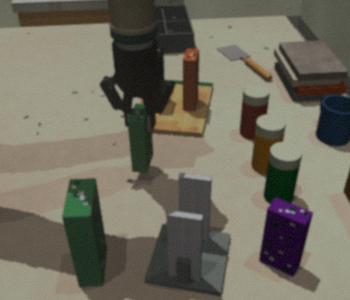

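The sample hangs upright at crop (142,140), about 25 mm above the clear table. I'll lower it and watch the force.

>>> send_rows:
  series:
    - [0, [0, 0, -0.2], [0, 0, 0]]
    - [0, [0, 0, -0.12], [0, 0, 0]]
    - [0, [0, 0, -0.06], [0, 0, 0]]
    - [0, [0, 0, -0.02], [0, 0, 0]]
    - [0, [0, 0, 0], [0, 0, 0]]

```text
clock: 6.98
eef_pos: [431.5, -3.4, 98.3]
tool_rot: [3.142, -0.0, 1.31]
force: [0.2, -0.5, -5.3]
width: 29.5
gripper_force: 60.7
```

>>> send_rows:
  series:
    - [0, [0, 0, -0.015], [0, 0, 0]]
    - [0, [0, 0, -0.015], [0, 0, 0]]
    - [0, [0, 0, 0], [0, 0, 0]]

```text
clock: 7.35
eef_pos: [431.7, -3.4, 97.8]
tool_rot: [3.14, -0.0, 1.31]
force: [-1.8, 1.0, 12.4]
width: 29.3
gripper_force: 62.9
```

>>> send_rows:
  series:
    - [85, [0, 0, 0.01], [0, 0, 0]]
    - [85, [0, 0, 0], [0, 0, 0]]
    - [85, [0, 0, 0], [0, 0, 0]]
    - [85, [0, 0, 0], [0, 0, 0]]
    - [85, [0, 0, 0.2], [0, 0, 0]]
    - [85, [0, 0, 0.5], [0, 0, 0]]
    - [85, [0, 0, 0.6], [0, 0, 0]]
    - [85, [0, 0, 0.3], [0, 0, 1]]

```text
clock: 8.35
eef_pos: [432.1, -3.4, 195.5]
tool_rot: [3.139, -0.0, 1.399]
force: [0.1, -0.3, -0.9]
width: 84.8
gripper_force: 0.0
```

>>> send_rows:
  series:
    - [85, [0, 0, 0], [0, 0, 1]]
    - [85, [0, 0, 0], [0, 0, 1]]
    - [85, [0, 0, 0], [0, 0, 1]]
    - [85, [0, 0, 0], [0, 0, 1]]
    - [85, [0, 0, 0], [0, 0, 1]]
    - [85, [0, 0, 0], [0, 0, 1]]
    - [85, [0, 0, 0], [0, 0, 1]]
    - [85, [0, 0, 0], [0, 0, 1]]

```text
clock: 9.35
eef_pos: [431.3, -3.7, 193.8]
tool_rot: [3.141, 0.001, 2.098]
force: [-0.5, 0.3, -0.5]
width: 84.9
gripper_force: 0.0
```

>>> send_rows:
  series:
    - [85, [0, 0, 0], [0, 0, 1]]
    - [85, [0, 0, 0], [0, 0, 1]]
    - [85, [0, 0, 0], [0, 0, 1]]
    - [85, [0, 0, 0], [0, 0, 1]]
    - [85, [0, 0, 0], [0, 0, 1]]
    - [85, [0, 0, 0], [0, 0, 1]]
    - [85, [0, 0, 0], [0, 0, 1]]
    - [85, [0, 0, 0], [0, 0, 1]]

```text
clock: 10.35
eef_pos: [431.4, -3.8, 193.8]
tool_rot: [-3.141, 0.001, 2.796]
force: [1.1, 0.4, 0.2]
width: 85.0
gripper_force: 0.0
```

```bash
python3 - <<'E'
from h import *
s=sensors.read_state(); print(s["eef_pos"],s["tool_rot"],s["qpos"])
d=cam("wrist"); t=cam("side")
for x in (d,t):
    H=x["hsv"]; P=x["pts"]
    g=(H[...,0]>40)&(H[...,0]<95)&(H[...,1]>70)&(abs(P[...,0]-430)<70)&(abs(P[...,1])<70)&(P[...,2]<140)
    q=P[g]; print(len(q),np.percentile(q,[1,50,99],axis=0).round(1) if len(q) else 0)
    print(top_rect(x,(0,0,640,400),120,6,(abs(P[...,0]-430)<60)&(abs(P[...,1])<60)))
cv2.imwrite("pics/e.png",np.hstack([d["img"][::2,::2],t["img"][50:250,150:400]])[...,::-1])
E
```

```text
[431.35730829  -3.7804939  193.78845874] [-3.14089031e+00  7.42801592e-04  2.79569505e+00] [ 0.44459089  0.48742845 -0.69934006  2.14610756  0.50590287  0.67394632
  0.62192454]
5213 [[410.  -34.7  15.4]
 [422.8  -4.4 120.9]
 [448.2  23.5 122.8]]
{'c': array([430.6,  -6.1]), 'mean': array([430.5,  -6. ]), 'size': array([60., 32.]), 'longdir': 75.1, 'n': 4051, 'zm': 121.4}
823 [[413.5 -40.8   5. ]
 [429.7 -34.6  86.8]
 [449.6  19.8 120. ]]
{'c': array([432.9, -13.3]), 'mean': array([432.7, -14. ]), 'size': array([65.1, 31.3]), 'longdir': 74.9, 'n': 333, 'zm': 118.4}
```

View pics/e.png

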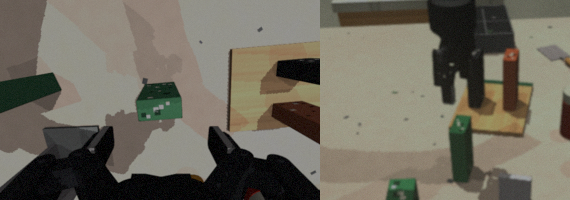

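The wrist view shows the sample standing, centred between the fingers at (160,100), and the side view agrees. I'll finish the turn and grip the narrow edges.

>>> send_rows:
  series:
    - [85, [-0.01, -0.03, 0], [0, 0, 0.97]]
    - [85, [0, 0, -0.3], [0, 0, 0]]
    - [85, [0, 0, -0.5], [0, 0, 0]]
    - [85, [0, 0, -0.5], [0, 0, 0]]
    - [85, [0, 0, -0.3], [0, 0, 0]]
    - [85, [0, 0, -0.08], [0, 0, 0]]
    - [85, [0, 0, 0], [0, 0, 0]]
    - [0, [0, 0, 0], [0, 0, 0]]

```text
clock: 11.45
eef_pos: [431.4, -5.3, 93.0]
tool_rot: [3.141, 0.001, 2.877]
force: [0.3, 0.3, -0.2]
width: 69.1
gripper_force: 0.0
```

>>> send_rows:
  series:
    - [0, [0, 0, 0], [0, 0, 0]]
    - [0, [0, 0, 0], [0, 0, 0]]
    - [0, [0, 0, 0], [0, 0, 0]]
    - [0, [0, 0, 0.05], [0, 0, 0]]
    - [0, [0, 0, 0.2], [0, 0, 0]]
    - [0, [0, 0, 0.5], [0, 0, 0]]
    - [0, [0, 0, 0.7], [0, 0, 0]]
    - [0, [0, 0, 0.7], [0, 0, 0]]

```text
clock: 12.45
eef_pos: [429.9, -5.3, 222.9]
tool_rot: [-3.142, -0.001, 2.878]
force: [0.4, 0.6, -5.2]
width: 59.5
gripper_force: 66.9
```

```bash
python3 - <<'E'
from h import *
s=sensors.read_state(); print(s["eef_pos"],s["tool_rot"],s["force"],s["width"])
d=cam("wrist"); H=d["hsv"]; P=d["pts"]
z=s["eef_pos"][2]-93+120
g=(H[...,0]>40)&(H[...,0]<95)&(H[...,1]>70)
print(top_rect(d,(0,0,640,400),z,8,(np.hypot(P[...,0]-431,P[...,1]+5)<60)))
d=cam("side"); H=d["hsv"]; P=d["pts"]
g=(H[...,0]>40)&(H[...,0]<95)&(H[...,1]>70)&(abs(P[...,0]-430)<60)&(abs(P[...,1])<60)&(P[...,2]<300)
q=P[g];print(np.percentile(q,[1,50,99],axis=0).round(1))
cv2.imwrite("pics/f.png",d["img"][50:250,150:400][...,::-1])
E
```

```text
[429.92432093  -5.27448242 222.86699259] [-3.14158964e+00 -1.46795117e-03  2.87810141e+00] [ 0.431707    0.60926094 -5.18164395] 59.52202071772858
{'c': array([427.8,  -5.1]), 'mean': array([426.6,  -5. ]), 'size': array([93.9, 34.8]), 'longdir': 75.4, 'n': 14518, 'zm': 250.9}
[[414.9 -39.7 139.1]
 [436.9 -33.6 193.1]
 [454.6  16.1 267.2]]
```

>>> send_rows:
  series:
    - [0, [0, 0, 0.5], [0, 0, 0]]
    - [0, [0, 0, 0.3], [0, 0, 0]]
    - [0, [0.15, 0.4, 0], [0, 0, 0]]
    - [0, [0.25, 0.7, 0], [0, 0, 0]]
    - [0, [0.25, 0.75, 0], [0, 0, 0]]
    - [0, [0.25, 0.75, 0], [0, 0, 0]]
    - [0, [0.25, 0.75, 0], [0, 0, 0]]
    - [0, [0.2, 0.5, 0], [0, 0, 0]]

```text
clock: 13.55
eef_pos: [511.0, 227.7, 267.8]
tool_rot: [-3.141, -0.002, 2.88]
force: [0.4, -0.8, -4.4]
width: 59.5
gripper_force: 68.0
```

>>> send_rows:
  series:
    - [0, [0.01, 0.15, 0], [0, 0, 0]]
    - [0, [0, 0, 0], [0, 0, 0]]
    - [0, [0, 0, 0], [0, 0, 0]]
    - [0, [0, 0, 0], [0, 0, 0]]

```text
clock: 14.05
eef_pos: [512.4, 233.2, 269.2]
tool_rot: [-3.14, 0.0, 2.876]
force: [0.1, 0.9, -4.3]
width: 59.3
gripper_force: 67.9
```

```bash
python3 - <<'E'
from h import *
s=sensors.read_state(); print(s["eef_pos"],s["tool_rot"],s["force"],s["width"],s["qpos"])
d=cam("wrist"); P=d["pts"]
for n,c in dict(near=(472.8,245.8),far=(553.5,224.4)).items():
    print(n,top_rect(d,(0,0,640,400),144,8,np.hypot(P[...,0]-c[0],P[...,1]-c[1])<45))
save(d,"g.png")
E
```

```text
[512.43117025 233.17831641 269.16859945] [-3.14040024e+00  7.33836065e-05  2.87596695e+00] [ 0.13794134  0.9027531  -4.2752806 ] 59.315987467111476 [ 0.01298695  0.57682344 -0.77236052  1.72470092  0.46045619  1.0314474
  0.38354647]
near {'c': array([472. , 246.3]), 'mean': array([472.1, 246.2]), 'size': array([60.1, 30.3]), 'longdir': 74.8, 'n': 2975, 'zm': 145.4}
far None
```

View pics/g.png

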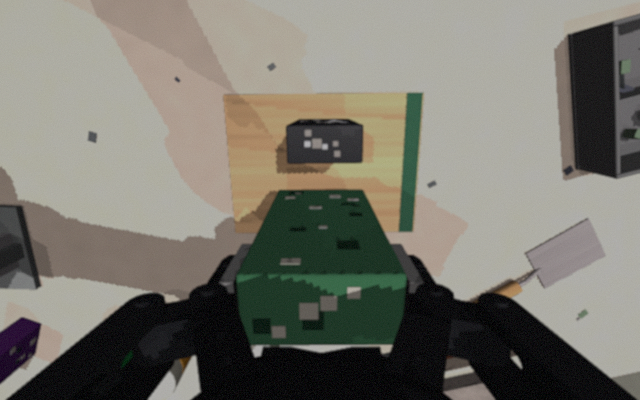

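The wrist view shows the near slab at (325,140), the tape on the right, and the held sample lined up with the row. I'll correct by about 2 mm and lower it.

>>> send_rows:
  series:
    - [0, [0.01, 0.035, 0], [0, 0, 0.06]]
    - [0, [0, 0, -0.2], [0, 0, 0]]
    - [0, [0, 0, -0.4], [0, 0, 0]]
    - [0, [0, 0, -0.5], [0, 0, 0]]
    - [0, [0, 0, -0.5], [0, 0, 0]]
    - [0, [0, 0, -0.5], [0, 0, 0]]
    - [0, [0, 0, -0.4], [0, 0, 0]]
    - [0, [0, 0, 0], [0, 0, 0]]

```text
clock: 15.1
eef_pos: [511.5, 235.8, 117.1]
tool_rot: [-3.138, -0.004, 2.883]
force: [-0.3, 0.4, -4.3]
width: 59.6
gripper_force: 67.6
```

```bash
python3 - <<'E'
from h import *
s=sensors.read_state(); print(s["eef_pos"],s["tool_rot"],s["force"])
d=cam("side");cv2.imwrite("pics/i.png",cv2.resize(d["img"][60:220,240:420],None,fx=3,fy=3)[...,::-1])
E
```

```text
[511.51261651 235.82212547 117.0765803 ] [-3.13824113 -0.00367219  2.88315274] [-0.26061089  0.35621739 -4.27335268]
```

View pics/i.png

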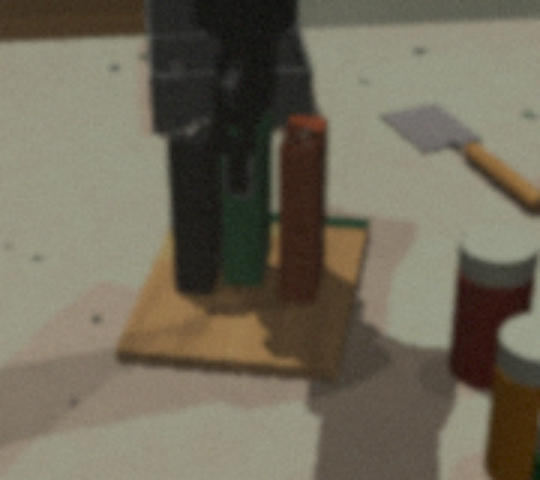

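```bash
cat >> h.py <<'E'
def row(d,zlo=35,zhi=85):
    """narrow faces seen from the side, in board frame: u (along row x) extent and v"""
    P=d["pts"]; a=np.radians(-14.85); c=np.array([513,235.2])
    q=(P[...,:2]-c)@np.array([[np.cos(a),-np.sin(a)],[np.sin(a),np.cos(a)]])
    m=(abs(q[...,0])<65)&(q[...,1]>-45)&(q[...,1]<-20)&(P[...,2]>zlo)&(P[...,2]<zhi)
    H=d["hsv"]; g=m&(H[...,0]>40)&(H[...,0]<95)&(H[...,1]>70)
    for n,k in (("near",m&(q[...,0]<-24)),("green",g),("far",m&(q[...,0]>24))):
        if k.sum()<20: print(n,"few"); continue
        print(n,int(k.sum()),"u",np.percentile(q[k][:,0],[2,50,98]).round(1),"v",np.percentile(q[k][:,1],[2,30,98]).round(1))
E
python3 - <<'E'
from h import *
s=sensors.read_state(); print(s["eef_pos"],s["tool_rot"])
row(cam("side")); print(sensors.read_state()["eef_pos"])
E
```

```text
[512.46573576 236.61307226 118.50271936] [-3.14044551e+00 -1.65144800e-03  2.88316394e+00]
near 245 u [-54.6 -38.9 -25.1] v [-33.6 -31.2 -24.3]
green 218 u [-13.4   1.3  16. ] v [-33.1 -31.  -25.5]
far 253 u [29.5 44.  58.8] v [-33.2 -31.1 -21.8]
[513.13605585 237.20990521 119.49288924]
```

>>> send_rows:
  series:
    - [0, [0, 0, -0.1], [0, 0, 0]]
    - [0, [0, 0, -0.07], [0, 0, 0]]
    - [0, [0, 0, 0], [0, 0, 0]]
    - [0, [0, 0, 0], [0, 0, 0]]
    - [0, [0, 0, 0], [0, 0, 0]]

```text
clock: 15.82
eef_pos: [513.1, 236.9, 109.3]
tool_rot: [3.141, 0.0, 2.883]
force: [-1.1, 0.8, -5.4]
width: 59.1
gripper_force: 67.9
```

```bash
python3 - <<'E'
from h import *
s=sensors.read_state(); print(s["eef_pos"],s["tool_rot"],s["force"])
row(cam("side"));row(cam("side")); print(sensors.read_state()["eef_pos"])
E
```

```text
[513.13880251 236.90906023 109.30301267] [3.14129737e+00 2.35339857e-04 2.88290972e+00] [-1.14307918  0.80079949 -5.35455315]
near 247 u [-54.5 -39.  -25. ] v [-33.3 -31.  -25.9]
green 205 u [-12.5   2.3  16.7] v [-33.5 -30.8 -23. ]
far 253 u [29.5 44.  58.8] v [-33.2 -31.1 -22.4]
near 243 u [-54.3 -39.3 -25.1] v [-33.1 -31.1 -25.1]
green 203 u [-12.2   1.8  16.9] v [-32.9 -30.5 -24.9]
far 259 u [29.5 44.  58.7] v [-33.3 -30.9 -21.4]
[513.10495722 236.83970696 109.22161402]
```

>>> send_rows:
  series:
    - [0, [0, -0.01, -0.04], [0, 0, 0]]
    - [0, [0, 0, -0.03], [0, 0, 0]]
    - [0, [0, 0, 0], [0, 0, 0]]

```text
clock: 16.3
eef_pos: [513.1, 236.0, 105.3]
tool_rot: [-3.141, 0.0, 2.883]
force: [-1.4, -2.4, 0.7]
width: 59.2
gripper_force: 68.3
```

>>> send_rows:
  series:
    - [0, [0, 0, -0.01], [0, 0, 0]]
    - [0, [0, 0, 0], [0, 0, 0]]
    - [85, [0, 0, 0], [0, 0, 0]]
    - [85, [0, 0, 0], [0, 0, 0]]
    - [85, [0, 0, 0], [0, 0, 0]]
    - [85, [0, 0, 0], [0, 0, 0]]
    - [85, [0, 0, 0], [0, 0, 0]]

```text
clock: 17.18
eef_pos: [513.0, 236.3, 104.3]
tool_rot: [3.142, -0.0, 2.883]
force: [-0.7, -0.2, 0.2]
width: 84.9
gripper_force: 0.0
```

>>> send_rows:
  series:
    - [85, [0, 0, 0.2], [0, 0, 0]]
    - [85, [0, 0, 0.4], [0, 0, 0]]
    - [85, [0, 0, 0.6], [0, 0, 0]]
    - [85, [0, 0, 0.6], [0, 0, -1]]
    - [85, [0, 0, 0.5], [0, 0, -1]]
    - [85, [0.2, -0.5, 0], [0, 0, -1]]
    - [85, [0.4, -0.7, 0], [0, 0, -1]]
    - [85, [0.4, -0.8, 0], [0, 0, -1]]

```text
clock: 18.18
eef_pos: [573.6, 116.0, 243.6]
tool_rot: [3.14, 0.001, 2.446]
force: [0.5, -0.6, -0.1]
width: 85.1
gripper_force: 0.0
```

>>> send_rows:
  series:
    - [85, [0.35, -0.8, 0], [0, 0, -1]]
    - [85, [0.35, -0.8, 0], [0, 0, -1]]
    - [85, [0.3, -0.8, 0], [0, 0, -1]]
    - [85, [0.3, -0.7, 0], [0, 0, -1]]
    - [85, [0.3, -0.3, 0], [0, 0, -1]]
    - [85, [0.1, -0.1, 0], [0, 0, -1]]
    - [85, [0, 0, 0], [0, 0, -1]]
    - [85, [0, 0, 0], [0, 0, -1]]

```text
clock: 19.18
eef_pos: [675.0, -93.6, 243.0]
tool_rot: [3.141, -0.001, 1.746]
force: [-0.4, 0.6, 0.2]
width: 85.4
gripper_force: 0.0
```

```bash
python3 - <<'E'
from h import *
s=sensors.read_state(); print(s["eef_pos"],s["tool_rot"],s["qpos"])
row(cam("side"))
d=cam("top");H=d["hsv"]; g=(H[...,0]>40)&(H[...,0]<95)&(H[...,1]>70)
print("near",top_rect(d,(185,195,240,235),144)); print("far",top_rect(d,(195,155,250,200),144))
print("sample",top_rect(d,(170,150,260,240),132,6,g)); print("green",top_rect(d,(360,100,400,150),110))
save(d,"j.png")
E
```

```text
[675.02349253 -93.59301471 243.04709766] [ 3.14100450e+00 -7.96265756e-04  1.74568675e+00] [ 0.33292907  0.71164859 -0.43275422  1.41596002  0.31438968  1.08206815
  0.01991694]
near 249 u [-54.3 -38.7 -24.9] v [-33.9 -31.3 -25.5]
green 219 u [-10.9   3.2  17. ] v [-33.5 -31.4 -23.8]
far 255 u [29.5 44.  58.9] v [-34.  -31.3 -21.6]
near {'c': array([472.7, 245.6]), 'mean': array([472.9, 245.8]), 'size': array([61. , 29.9]), 'longdir': 75.0, 'n': 475, 'zm': 144.1}
far {'c': array([553.3, 224.7]), 'mean': array([553.4, 224.8]), 'size': array([61. , 30.9]), 'longdir': 75.6, 'n': 464, 'zm': 144.1}
sample {'c': array([513.5, 234.9]), 'mean': array([513.5, 234.9]), 'size': array([61. , 30.1]), 'longdir': 75.0, 'n': 402, 'zm': 132.0}
green {'c': array([681.3, -92.8]), 'mean': array([681.6, -93.8]), 'size': array([56.5, 38.7]), 'longdir': 7.3, 'n': 380, 'zm': 110.0}
```

The sample measures within 1 mm of midway, and the slabs have not moved. Next is the green jar.

>>> send_rows:
  series:
    - [85, [0.12, -0.12, 0], [0, 0, 0]]
    - [85, [0, 0, -0.4], [0, 0, 0]]
    - [85, [0, 0, -0.5], [0, 0, 0]]
    - [85, [0, 0, -0.4], [0, 0, 0]]
    - [85, [0, 0, 0], [0, 0, 0]]
    - [85, [0, 0, 0], [0, 0, 0]]

```text
clock: 20.02
eef_pos: [683.2, -101.2, 165.4]
tool_rot: [3.14, 0.0, 1.749]
force: [0.5, -1.0, 0.9]
width: 84.9
gripper_force: 0.0
```

```bash
python3 - <<'E'
from h import *
s=sensors.read_state(); print(s["eef_pos"],s["tool_rot"])
d=cam("wrist"); P=d["pts"]
print(top_rect(d,(0,0,640,400),110,8,np.hypot(P[...,0]-682,P[...,1]+101)<40))
save(d,"k.png")
E
```

```text
[ 683.17157052 -101.21213923  165.38645439] [3.13978445e+00 1.89856554e-04 1.74861867e+00]
{'c': array([ 683.1, -102.4]), 'mean': array([ 682.8, -101.5]), 'size': array([56.8, 55.4]), 'longdir': 75.1, 'n': 6260, 'zm': 111.4}
```

View pics/k.png

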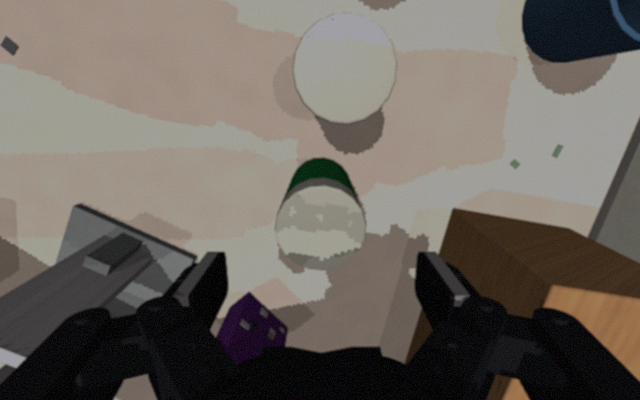

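The green jar's lid is centred at (320,225), midway between the fingers at about (200,270) and (440,270). The next jar, at (345,68), is clear. I'll descend and grip.

>>> send_rows:
  series:
    - [85, [0, 0, -0.4], [0, 0, 0]]
    - [85, [0, 0, -0.5], [0, 0, 0]]
    - [85, [0, 0, -0.4], [0, 0, 0]]
    - [85, [0, 0, 0], [0, 0, 0]]
    - [0, [0, 0, 0], [0, 0, 0]]
    - [0, [0, 0, 0], [0, 0, 0]]
    - [0, [0, 0, 0], [0, 0, 0]]
    - [0, [0, 0, 0], [0, 0, 0]]

```text
clock: 21.08
eef_pos: [683.4, -101.1, 88.5]
tool_rot: [3.139, 0.001, 1.748]
force: [-1.1, -0.5, 6.3]
width: 54.7
gripper_force: 63.3
```

>>> send_rows:
  series:
    - [0, [0, 0, 0.05], [0, 0, 0]]
    - [0, [0, 0, 0.2], [0, 0, 0]]
    - [0, [0, 0, 0.5], [0, 0, 0]]
    - [0, [0, 0, 0.7], [0, 0, 0]]
    - [0, [0, 0, 0.7], [0, 0, 0]]
    - [0, [0, 0, 0.6], [0, 0, 0]]
    - [0, [0, 0, 0.3], [0, 0, 0]]
    - [0, [0, 0, 0], [0, 0, 0]]

```text
clock: 22.08
eef_pos: [682.7, -101.0, 270.4]
tool_rot: [3.14, 0.001, 1.748]
force: [-0.5, -0.4, -2.6]
width: 55.2
gripper_force: 63.8
```

>>> send_rows:
  series:
    - [0, [-0.2, 0.4, 0], [0, 0, 0]]
    - [0, [-0.3, 0.7, 0], [0, 0, -0.5]]
    - [0, [-0.3, 0.8, 0], [0, 0, -1]]
    - [0, [-0.3, 0.8, 0], [0, 0, -1]]
    - [0, [-0.3, 0.8, 0], [0, 0, -1]]
    - [0, [-0.3, 0.8, 0], [0, 0, -1]]
    - [0, [-0.3, 0.8, 0], [0, 0, -0.5]]
    - [0, [-0.3, 0.8, 0], [0, 0, 0]]

```text
clock: 23.08
eef_pos: [542.6, 253.8, 267.3]
tool_rot: [-3.139, 0.003, 1.312]
force: [1.2, 0.7, -2.3]
width: 55.2
gripper_force: 63.8
```

>>> send_rows:
  series:
    - [0, [-0.15, 0.6, 0], [0, 0, 0]]
    - [0, [-0.06, 0.3, 0], [0, 0, 0]]
    - [0, [0, 0, 0], [0, 0, 0]]
    - [0, [0, 0, 0], [0, 0, 0]]
    - [0, [0, 0, 0], [0, 0, 0]]
    - [0, [0, 0, 0], [0, 0, 0]]

```text
clock: 23.82
eef_pos: [532.2, 305.8, 269.4]
tool_rot: [3.141, 0.0, 1.31]
force: [-0.2, -0.4, -2.0]
width: 54.4
gripper_force: 63.9
```

>>> send_rows:
  series:
    - [0, [0.01, 0.04, -0.2], [0, 0, 0]]
    - [0, [0, 0, -0.4], [0, 0, 0]]
    - [0, [0, 0, -0.5], [0, 0, 0]]
    - [0, [0, 0, -0.5], [0, 0, 0]]
    - [0, [0, 0, -0.5], [0, 0, 0]]
    - [0, [0, 0, -0.4], [0, 0, 0]]
    - [0, [0, 0, 0], [0, 0, 0]]
    - [0, [0, 0, 0], [0, 0, 0]]

```text
clock: 24.82
eef_pos: [532.6, 309.8, 119.8]
tool_rot: [3.141, -0.001, 1.312]
force: [0.4, 0.2, -2.0]
width: 54.7
gripper_force: 63.9
```

>>> send_rows:
  series:
    - [0, [0, 0, -0.1], [0, 0, 0]]
    - [0, [0, 0, -0.08], [0, 0, 0]]
    - [0, [0, 0, 0], [0, 0, 0]]
    - [0, [0, 0, 0], [0, 0, 0]]

```text
clock: 25.32
eef_pos: [532.3, 309.5, 108.7]
tool_rot: [3.141, -0.0, 1.312]
force: [1.0, -0.0, -2.4]
width: 54.5
gripper_force: 63.9
```

>>> send_rows:
  series:
    - [0, [0, -0.02, -0.08], [0, 0, 0]]
    - [0, [0, 0, -0.04], [0, 0, 0]]
    - [0, [0, 0, 0], [0, 0, 0]]
    - [0, [0, 0, 0], [0, 0, 0]]

```text
clock: 25.82
eef_pos: [532.2, 308.3, 101.3]
tool_rot: [3.142, -0.0, 1.312]
force: [-0.6, 0.1, -1.8]
width: 55.2
gripper_force: 63.9
```

>>> send_rows:
  series:
    - [0, [0, 0, -0.02], [0, 0, 0]]
    - [0, [0, 0, -0.01], [0, 0, 0]]
    - [0, [0, 0, 0], [0, 0, 0]]
    - [0, [0, 0, 0], [0, 0, 0]]

```text
clock: 26.32
eef_pos: [532.4, 308.6, 100.5]
tool_rot: [3.141, -0.001, 1.312]
force: [-0.7, -0.6, 5.6]
width: 55.2
gripper_force: 64.7
```

>>> send_rows:
  series:
    - [85, [0, 0, 0], [0, 0, 0]]
    - [85, [0, 0, 0], [0, 0, 0]]
    - [85, [0, 0, 0], [0, 0, 0]]
    - [85, [0, 0, 0], [0, 0, 0]]
    - [85, [0, 0, 0.2], [0, 0, 0]]
    - [85, [0, 0, 0.4], [0, 0, 0]]
    - [85, [0, 0, 0.6], [0, 0, 0]]
    - [85, [0, 0, 0.6], [0, 0, 0]]

```text
clock: 27.32
eef_pos: [532.2, 308.3, 209.3]
tool_rot: [3.141, -0.0, 1.312]
force: [0.5, 0.4, 0.3]
width: 85.1
gripper_force: 0.0
```

>>> send_rows:
  series:
    - [85, [0, 0, 0.5], [0, 0, 0]]
    - [85, [0, -0.6, 0.2], [0, 0, 0]]
    - [85, [0, -0.8, 0], [0, 0, 0]]
    - [85, [0, -0.8, 0], [0, 0, 0]]
    - [85, [0, -0.8, 0], [0, 0, 0]]
    - [85, [0, -0.8, 0], [0, 0, 0]]
    - [85, [0, -0.4, 0], [0, 0, 0]]
    - [85, [0, 0, 0], [0, 0, 0]]

```text
clock: 28.32
eef_pos: [532.4, 53.8, 250.2]
tool_rot: [3.141, 0.001, 1.308]
force: [0.7, 0.4, -0.7]
width: 85.2
gripper_force: 0.0
```

```bash
python3 - <<'E'
from h import *
s=sensors.read_state(); print(s["eef_pos"],s["force"])
d=cam("top");H=d["hsv"];P=d["pts"]; g=(H[...,0]>40)&(H[...,0]<95)&(H[...,1]>70)
n=top_rect(d,(185,195,240,235),144);f=top_rect(d,(195,155,250,200),144)
sa=top_rect(d,(170,150,260,240),132,6,g);j=top_rect(d,(120,100,260,240),122,6,np.hypot(P[...,0]-532,P[...,1]-308)<45)
for r in (n,f,sa,j,top_rect(d,(262,100,300,150),110),top_rect(d,(318,100,355,150),110)): print(r)
e=(f["c"]-n["c"])/np.linalg.norm(f["c"]-n["c"]); R=np.array([e,[-e[1],e[0]]])
print("sample-near",R@(sa["c"]-n["c"]),"far",R@(sa["c"]-f["c"]),"jar-sample",R@(j["c"]-sa["c"]))
save(d,"l.png")
E
```

```text
[532.40160476  53.78131501 250.21624895] [ 0.67002146  0.35270555 -0.67944575]
{'c': array([472.7, 245.6]), 'mean': array([472.8, 245.9]), 'size': array([61. , 29.9]), 'longdir': 75.0, 'n': 476, 'zm': 144.2}
{'c': array([553.4, 224.5]), 'mean': array([553.4, 224.7]), 'size': array([61.6, 30.6]), 'longdir': 74.9, 'n': 465, 'zm': 144.1}
{'c': array([513.6, 235. ]), 'mean': array([513.6, 235.3]), 'size': array([60.8, 30. ]), 'longdir': 75.4, 'n': 407, 'zm': 132.0}
{'c': array([532. , 307.4]), 'mean': array([531.6, 307.2]), 'size': array([58., 53.]), 'longdir': -89.1, 'n': 620, 'zm': 122.2}
None
{'c': array([685.4, -25.3]), 'mean': array([684.8, -23.4]), 'size': array([53.6, 23. ]), 'longdir': 21.0, 'n': 215, 'zm': 110.2}
sample-near [42.2511747   0.09075343] far [-41.16165405   0.09075343] jar-sample [-0.51263098 74.69978052]
```

View pics/l.png

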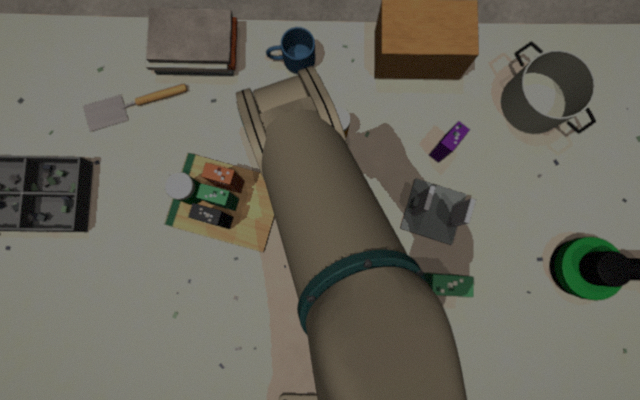

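The final top view shows the sample between the slabs at (215,195) and the jar beside it on the tape side at (180,187). All offsets are within tolerance: sample 42.3 and 41.2 mm from the slabs, jar 0.5 mm off line and 74.7 mm out. The arm is clear, so I'll hand the job in.

```bash
python3 -c "
from cell import ctrl
print(ctrl.finish_job())"
```

```text
the job is handed in; nothing more can be done
None
```

The sample stands midway between the slabs (42.3 and 41.2 mm by the top camera) and the green jar stands about 17 mm off its tape-side edge; the job was handed in at about 28 s, and no verdict was returned.

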